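# Pack a phonograph cylinder into its foam-lined case

## Task

Pack the tall bare phonograph cylinder for transport: pick up the tall dark one standing on the table, set it upright over the large empty round cutout in the foam of the wooden case, and press it down until it is fully home on the bottom of the cutout, then let go. Leave the short dark cylinder and the pale wooden core standing where they are.

Things in the scene. Friction and masses are not known exactly. Their poses are not given: they have to be found in the camera images.
- record: The tall bare phonograph cylinder to pack: dark blue-black, pale rim and dark bore on top, 55 mm in diameter, 105 mm tall, about 0.11 kg, rigid, loose, standing on the table; its foot is bevelled (6 mm high, 4 mm wide). Origin: centre of its underside; z up along its axis.
- cutout (a point): Large round cutout, 66 mm wide, 50 mm deep, in grey foam of the fixed wooden case (174 x 334 mm, 62 mm high). Point: centre of its firm floor; z up, x across the case, y along it to an equal cylinder packed 100 mm off; the small 34 mm hole is not used. Four tapered springy ribs, 51 mm apart, grip the cylinder: it stops 25 mm up; push with 5 to 15 N until it stands on the floor, 55 mm standing out.
- short_record: Bystander: the short dark cylinder, same 55 mm diameter and looks but only 62 mm tall, loose, standing on the table. Origin: centre of its underside; z up.
- core: Bystander: pale wooden core, a plain round post 42 mm in diameter at its widest (34 mm at the foot) and 95 mm tall, loose, standing on the table. Origin: centre of its underside; z up.

How it is judged:
By the outcome, as a careful person would: the job done as asked, in the order asked, and still so for the second after the job is handed in, with the robot touching nothing.
It also fails if it takes over 38 s, if anything falls off the work surface, if the arm or the gripper's body presses on something with over 40 N, if the wrist force passes 120 N, or if a joint passes its speed limit or range.

## Robot

A 6-joint arm with a two-finger parallel gripper is mounted at the origin on the work surface. World frame = base frame: x ahead of the robot, y to its left, z up, the work surface at z = 0. Lengths are in mm, angles in rad, forces in N, time in s.
With the tool pointing down it reaches from about 325 to 850 mm from the base axis. Payload 15.5 kg.
Tool frame: the origin (TCP) lies between the finger pads; the fingertips stand ahead of it and the grasp point (between the pads) lies 11 mm behind it (r.finger_overhang is the z of the fingertips in the tool frame, in mm); z points along the fingers, y is the direction in which the jaws open and shut (so a half turn about z gives the same grasp; the last joint's range is limited). The gripper opens to 91 mm and grips with 3 to 60 N. Pads are 32 mm wide; open, the fingers measure 118 mm over their backs; the gripper's body (76 mm by 178 mm) begins 60 mm behind the grasp point.
Start: joints at [1.2, 0.494, 1.345, -0, 1.302, -0.096], TCP at [170.193, 601.382, 221.915] pointing down, gripper open.
Joint ranges: [-2.91, 2.91], [-0.82, 2.16], [0.22, 2.67], [-1.22, 4.37], [0.12, 2.79], [-3.08, 3.08]. Speed limits (rad/s): [1.89, 1.89, 2.57, 3.01, 3.01, 3.01].

## Interface

Orientations are given as a unit quaternion [x, y, z, w].
In Python, from bench import sensors, camera, camera_model, job, r gives the robot as it stands. The module is installed in compiled form; this text tells all that it offers.
- The arm moves only by the tool drive_tool, never from a script. Its arguments are lists of equal length, an entry for each row: "grip": the opening, from -1 (shut) to 1 (fully open); "travel": the shift along the world's x, y, z in cm, a list of three; "dr": the turn, a rotation vector about the world's x, y, z in rad, a list of three. In form: {"grip": [grip, ...], "travel": [[tx, ty, tz], ...], "dr": [[rx, ry, rz], ...]}. A call has exactly 5 rows; each row shifts and turns the pose as measured when the row begins; what a row does not reach is not made up. A row lasts 1/8 s, in which the tool goes at most 62.5 mm and 10.7 degrees, less where a joint would pass 70% of its speed; a pose out of reach is approached as far as the arm can. A call with a gripper value outside its range is refused whole. The fingers move at their own pace and stop on an object; "grip_force" is the grip in N (left out, the last holds). Time passes only in rows, so rows that do not move let the fingers close, or fill a call up. It gives the time, the measured TCP pose, the force and the opening at its end, in the units of the state.
- sensors.observe(): the state, without advancing time (a new reading comes with each control period).
- camera(name): name is "side" or "top" or "wrist"; returns (picture, depth): 400x640x3 uint8, red, green, blue; 400x640 float32, mm along the optical axis (not along the pixel's ray), 0 where there is no reading.
- camera_model(name): a dict with "K" (3x3 intrinsics, pixels), "R" (3x3) and "t" (3): a world point X has camera coordinates R X + t; the wrist camera has in their place "T_tool_cam" (4x4, takes a point from camera to tool coordinates, whose origin is the TCP and whose axes are the flange's). Camera axes: x right, y down, z forward; pixel columns grow to the right and rows downward; lengths in mm; the calibration is good to about 2 mm. A picture is of the moment at which its call begins: read the wrist's pose just before it. camera_model takes no time and is no camera call.
- job.hand_in(): hands the job in, once; it reports no verdict.
The state is a dict: "t": time; "joint_pos": joint angles; "joint_vel": joint speeds; "effort": joint torques, N m; "position": TCP position; "ee_rot": TCP orientation; "contact_force": force on the tool from outside, world axes, zero at the start; "torque": the same for the moment, N m; "gripper_width": finger opening in mm.
Only numpy, scipy, OpenCV 4.12 (cv2) and the standard library are available. Lean on these libraries where they do the work, as an engineer would, in place of code of your own. Each camera call takes 0.05 s, during which the arm holds its last target. There are 200 camera calls.

## Working session

There is one attempt and no reset: what is moved stays moved. The work goes in short steps, Python scripts to look and compute and a tool call to move; the robot and the scene stay as the last step left them, time stands still between calls to the robot, and variables do not carry over. Pictures are saved under pics/ and viewed, about 8 in all and at most 12, crops included, and the job is handed in when it is done.

Besides the shell and the picture viewer there is one more tool, called in YAML: its name, and indented under it one key for each argument. drive_tool: Moves the arm, as the interface text tells. Its arguments: {"type":"object","properties":{"grip":{"type":"array"},"travel":{"type":"array"},"dr":{"type":"array"},"grip_force":{"type":"number"}},"required":["grip","travel","dr"]}

```bash
mkdir -p pics
python3 - <<'E'
from bench import sensors,camera,camera_model,r
import cv2,numpy as np
for n in ("top","side"):
    p,d=camera(n); m=camera_model(n)
    cv2.imwrite(f"pics/{n}1.png",p[:,:,::-1]); np.savez(f"pics/{n}1.npz",p=p,d=d,**m)
    print(n,m["K"].tolist(),np.round(m["R"],3).tolist(),m["t"])
s=sensors.observe();print(s,r.finger_overhang)
E
```

```text
top [[415.024415920614, 0.0, 324.2866946120614], [0.0, 415.024415920614, 194.23952801370825], [0.0, 0.0, 1.0]] [[0.003, -1.0, -0.008], [-0.989, -0.002, -0.146], [0.146, 0.008, -0.989]] [ 20.5335278  537.77435852 765.05069676]
side [[448.224045926121, 0.0, 325.13535979290845], [0.0, 448.224045926121, 188.2443580129667], [0.0, 0.0, 1.0]] [[0.992, -0.127, -0.026], [-0.084, -0.484, -0.871], [0.098, 0.866, -0.491]] [-531.93280471  110.59788837  790.62784106]
{'t': 0.1, 'joint_pos': array([ 1.19952702e+00,  4.94138539e-01,  1.34606682e+00, -5.10543217e-06,
        1.30251724e+00, -9.54965937e-02]), 'joint_vel': array([ 0.00038684, -0.00314125, -0.00284387,  0.00019537,  0.0003673 ,
       -0.00044302]), 'effort': array([ 1.15315954e-03, -8.80237484e+01, -3.82543910e+01,  7.11768866e-02,
        4.81295655e-02,  7.42190053e-06]), 'position': array([170.05422191, 601.06723881, 221.38781295]), 'ee_rot': array([ 1.37449147e-01,  9.90508664e-01, -5.50224816e-04, -1.28266885e-04]), 'contact_force': array([ 0.17739783,  0.20840338, -0.17075122]), 'torque': array([ 0.01752919,  0.01538458, -0.00415711]), 'gripper_width': 90.96780228780175} 8.0
```

View pics/top1.png

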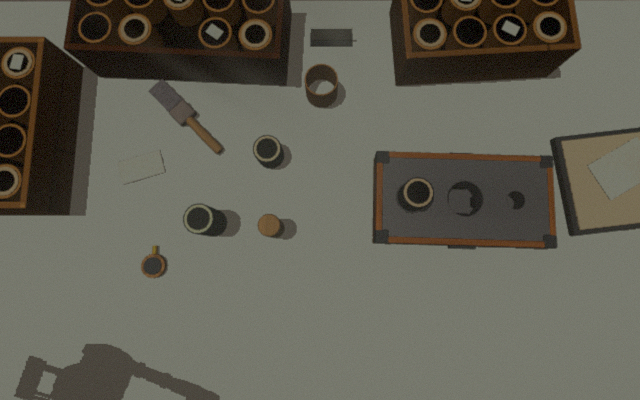

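View pics/side1.png

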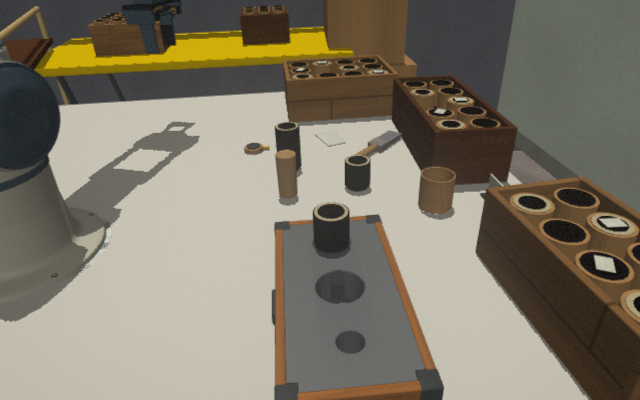

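Top view: tall record top near (199,218), short one (267,150), core (269,225), packed cylinder (418,193), cutout (465,198), small hole (516,200).

```bash
cat > h.py <<'E'
import numpy as np,cv2
def load(n):
    z=np.load(f"pics/{n}.npz"); return z["p"],z["d"],z["K"],z["R"],z["t"]
def cloud(d,K,R,t):
    v,u=np.mgrid[:400,:640]
    c=np.stack([(u-K[0,2])/K[0,0]*d,(v-K[1,2])/K[1,1]*d,d],-1)
    W=(c-t)@R; W[d<=0]=np.nan; return W
def ray(uv,z,K,R,t):
    o=-R.T@t; g=R.T@np.linalg.inv(K)@[uv[0],uv[1],1.]; return o+g*(z-o[2])/g[2]
E
python3 - <<'E'
from h import *
for n,boxes in (("top1",dict(tall=(180,200,235,240),short=(250,130,290,172),core=(255,210,288,242),packed=(400,175,436,213))),
                ("side1",dict(tall=(268,118,305,150),short=(340,150,375,192),core=(272,148,300,200),packed=(310,200,352,252)))):
    p,d,K,R,t=load(n); W=cloud(d,K,R,t)
    for k,(a,b,c,e) in boxes.items():
        q=W[b:e,a:c].reshape(-1,3); q=q[np.isfinite(q[:,2])]
        zt=np.percentile(q[:,2],97 if k!='tall' else 95); s=q[q[:,2]>zt-8]
        (cx,cy),rad=cv2.minEnclosingCircle(s[:,:2].astype(np.float32))
        print(n,k,'ztop %.0f'%zt,len(s),'c',round(cx),round(cy),'r %.1f'%rad)
    if n=="top1": ub=(440,175,490,222); sb=(505,185,530,215)
    else: ub=(308,262,372,312); sb=(330,325,372,360)
    for nm,(a,b,c,e) in dict(cut=ub,small=sb).items():
        z=W[b:e,a:c,2]; print(n,nm,'surface',np.nanmedian(z),'min',np.nanmin(z))
        m=(z<56).astype(np.uint8); m[np.isnan(z)]=0
        # edges: foam-surface boundary by brightness
        g=cv2.cvtColor(p,cv2.COLOR_RGB2GRAY)[b:e,a:c]
        cs,_=cv2.findContours(m,0,1); k=max(cs,key=cv2.contourArea); 
        el=cv2.fitEllipse(cv2.convexHull(k)); uv=np.array(el[0])+[a,b]
        pts=np.array([ray(x[0]+[a,b],62,K,R,t)[:2] for x in k],np.float32)
        print('  ellipse',uv,el[1],'center@62',ray(uv,62,K,R,t).round(1),'circ',cv2.minEnclosingCircle(pts))
p,d,K,R,t=load("top1");W=cloud(d,K,R,t)
z=W[...,2];m=((z>45)&(z<75)).astype(np.uint8);m[:,:360]=0;m[:,556:]=0;m[:140]=0;m[260:]=0
cs,_=cv2.findContours(m,0,1);k=max(cs,key=cv2.contourArea)
pts=W[m>0][:,:2].astype(np.float32);print('case',cv2.minAreaRect(pts),'rim z',np.percentile(z[m>0],[5,50,95]))
cv2.imwrite("pics/crop1.png",cv2.resize(p[140:260,360:560,::-1],None,fx=4,fy=4,interpolation=2)*1)
E
```

```text
top1 tall ztop 107 765 c 484 245 r 27.9
top1 short ztop 64 630 c 623 133 r 27.7
top1 core ztop 97 421 c 474 121 r 20.9
top1 packed ztop 120 766 c 530 -142 r 27.6
top1 cut surface 60.14945795903836 min 9.13434541913844
  ellipse [464.40499306 198.68059731] (33.085140228271484, 34.81819152832031) center@62 [ 526.5 -241.1   62. ] circ ((526.6788940429688, -241.3599395751953), 32.362640380859375)
top1 small surface 60.6078533239509 min 10.1730366172484
  ellipse [515.00967693 200.07029247] (16.063236236572266, 17.36888885498047) center@62 [ 524.1 -335.6   62. ] circ ((524.1047973632812, -335.99188232421875), 16.107393264770508)
side1 tall ztop 105 245 c 484 242 r 28.3
side1 short ztop 62 307 c 622 130 r 28.4
side1 core ztop 95 200 c 474 117 r 21.8
side1 packed ztop 118 701 c 530 -145 r 28.4
side1 cut surface 59.95109682148342 min 9.69440373499799
  ellipse [339.94716072 288.06992722] (31.409807205200195, 47.35374450683594) center@62 [ 526.1 -248.9   62. ] circ ((526.2513427734375, -248.1785125732422), 31.800457000732422)
side1 small surface 60.138706619866696 min 20.782609047923234
  ellipse [350.18272591 343.02191544] (21.02547836303711, 28.258323669433594) center@62 [ 523.4 -341.9   62. ] circ ((523.2644653320312, -341.9828796386719), 16.28069305419922)
case ((526.389404296875, -241.79544067382812), (335.20855712890625, 182.6532745361328), 88.348388671875) rim z [58.92751813 61.62036592 63.99497072]
```

View pics/crop1.png

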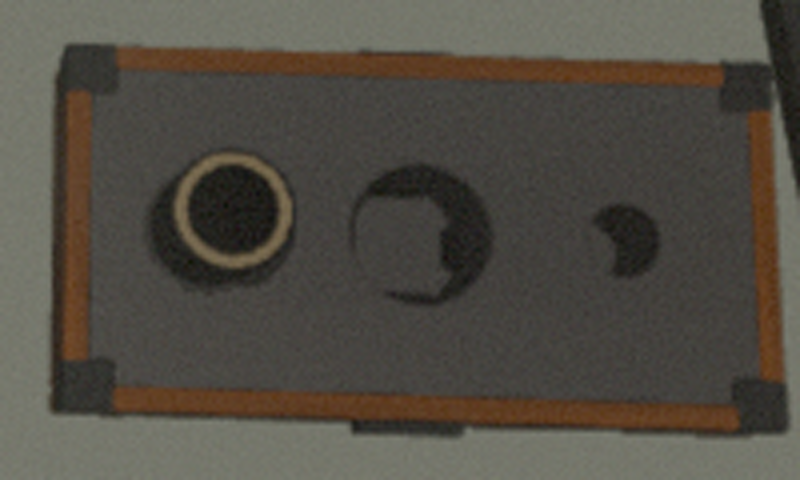

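drive_tool:
  grip: [1,1,1,1,1]
  travel:
    - [3.5,-4,0]
    - [3.5,-4,0]
    - [3.5,-4,0]
    - [3.5,-4,0]
    - [3.5,-4,0]
  dr:
    - [0,0,-0.15]
    - [0,0,-0.15]
    - [0,0,-0.15]
    - [0,0,-0.15]
    - [0,0,-0.15]
  grip_force: 30

```text
t: 0.72
position: [346.7, 396.8, 219.8]
ee_rot: [0.498, 0.867, -0.001, -0.001]
contact_force: [0.2, 0.4, 0.0]
gripper_width: 91.1
```

drive_tool:
  grip: [1,1,1,1,1]
  travel:
    - [3.4,-3.8,0]
    - [3.4,-3.8,0]
    - [3.4,-3.8,0]
    - [3.2,-3.6,0]
    - [0,0,0]
  dr:
    - [0,0,-0.13]
    - [0,0,-0.13]
    - [0,0,-0.13]
    - [0,0,-0.13]
    - [0,0,0]

```text
t: 1.35
position: [485.9, 238.4, 219.0]
ee_rot: [0.713, 0.701, -0.001, -0.001]
contact_force: [-0.2, 0.2, -0.7]
gripper_width: 91.5
```

```bash
cat >> h.py <<'E'
def wrist(name):
    from bench import sensors,camera,camera_model
    from scipy.spatial.transform import Rotation as Ro
    s=sensors.observe(); p,d=camera("wrist"); m=camera_model("wrist")
    T=np.eye(4);T[:3,:3]=Ro.from_quat(s["ee_rot"]).as_matrix();T[:3,3]=s["position"]
    C=np.linalg.inv(T@m["T_tool_cam"]); cv2.imwrite(f"pics/{name}.png",p[:,:,::-1])
    print(s["position"].round(1),Ro.from_quat(s["ee_rot"]).as_matrix().round(3).tolist(),s["joint_pos"].round(2))
    np.savez(f"pics/{name}.npz",p=p,d=d,K=m["K"],R=C[:3,:3],t=C[:3,3])
    return p,d,m["K"],C[:3,:3],C[:3,3]
E
python3 - <<'E'
from h import *
p,d,K,R,t=wrist("w1");W=cloud(d,K,R,t);z=W[...,2]
m=(z>98)&(z<112);print(m.sum())
q=W[m][:,:2]; q=q[np.hypot(*(q-[484,243]).T)<45].astype(np.float32)
print(len(q),cv2.minEnclosingCircle(q),np.median(z[m]))
E
```

```text
[485.9 238.4 219. ] [[0.016, 1.0, -0.003], [1.0, -0.016, -0.0], [-0.001, -0.003, -1.0]] [0.35 0.38 1.55 0.   1.21 0.36]
3701
2612 ((484.53271484375, 245.8033905029297), 27.57231330871582) 105.30514264403726
```

View pics/w1.png

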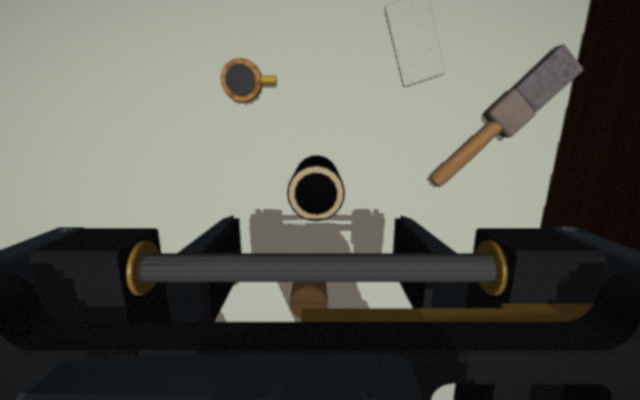

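The wrist view shows the record top at (316,192), centred between the fingers. The three views agree on about (484.5, 244.5), top at z = 105.

drive_tool:
  grip: [1,1,1,1,1]
  travel:
    - [-0.1,0.6,-2]
    - [0,0,-4]
    - [0,0,-4]
    - [0,0,-3.5]
    - [0,0,-0.8]
  dr:
    - [0,0,0]
    - [0,0,0]
    - [0,0,0]
    - [0,0,0]
    - [0,0,0]

```text
t: 2.02
position: [480.2, 249.8, 73.0]
ee_rot: [0.708, 0.706, -0.001, -0.002]
contact_force: [-0.2, 0.1, 0.2]
gripper_width: 90.7
```

drive_tool:
  grip: [1,1,-1,-1,-1]
  travel:
    - [0.4,-0.5,-0.2]
    - [0,0,0]
    - [0,0,0]
    - [0,0,0]
    - [0,0,0]
  dr:
    - [0,0,0]
    - [0,0,0]
    - [0,0,0]
    - [0,0,0]
    - [0,0,0]

```text
t: 2.65
position: [485.7, 246.0, 74.5]
ee_rot: [0.707, 0.707, 0.001, -0.001]
contact_force: [-0.7, 0.1, 0.1]
gripper_width: 64.3
```

drive_tool:
  grip: [-1,-1,-1,-1,-1]
  travel:
    - [0,0,0]
    - [0,0,0]
    - [0,0,0]
    - [0,0,0]
    - [0,0,0]
  dr:
    - [0,0,0]
    - [0,0,0]
    - [0,0,0]
    - [0,0,0]
    - [0,0,0]

```text
t: 3.28
position: [485.7, 246.0, 74.6]
ee_rot: [0.707, 0.707, 0.001, -0.001]
contact_force: [0.5, -0.4, 0.6]
gripper_width: 54.5
```

drive_tool:
  grip: [-1,-1,-1,-1,-1]
  travel:
    - [0,0,2]
    - [0,0,4]
    - [0,0,4]
    - [0,0,4]
    - [0,0,1]
  dr:
    - [0,0,0]
    - [0,0,0]
    - [0,0,0]
    - [0,0,0]
    - [0,0,0]
  grip_force: 45

```text
t: 3.9
position: [484.1, 245.3, 227.7]
ee_rot: [0.707, 0.707, -0.0, -0.002]
contact_force: [-0.5, -0.1, -1.7]
gripper_width: 54.2
```

drive_tool:
  grip: [-1,-1,-1,-1,-1]
  travel:
    - [0.3,-3,0]
    - [0.4,-5,0]
    - [0.4,-5,0]
    - [0.4,-5,0]
    - [0.4,-5,0]
  dr:
    - [0,0,0]
    - [0,0,0]
    - [0,0,0]
    - [0,0,0]
    - [0,0,0]

```text
t: 4.53
position: [501.5, 11.8, 225.0]
ee_rot: [0.705, 0.709, -0.001, -0.003]
contact_force: [1.2, -1.0, -0.1]
gripper_width: 54.1
```

drive_tool:
  grip: [-1,-1,-1,-1,-1]
  travel:
    - [0.5,-5,0]
    - [0.5,-5,0]
    - [0.5,-5,0]
    - [0.5,-5,0]
    - [0.3,-3.5,0]
  dr:
    - [0,0,0]
    - [0,0,0]
    - [0,0,0]
    - [0,0,0]
    - [0,0,0]

```text
t: 5.15
position: [522.0, -231.6, 220.3]
ee_rot: [0.706, 0.708, -0.002, -0.006]
contact_force: [0.5, 0.8, -1.4]
gripper_width: 54.2
```

drive_tool:
  grip: [-1,-1,-1,-1,-1]
  travel:
    - [0,-0.5,0]
    - [0,0,-1]
    - [0,0,-2]
    - [0,0,-2]
    - [0,0,0]
  dr:
    - [0,0,0]
    - [0,0,0]
    - [0,0,0]
    - [0,0,0]
    - [0,0,0]

```text
t: 5.78
position: [520.0, -234.0, 164.5]
ee_rot: [0.706, 0.708, -0.003, -0.009]
contact_force: [0.0, 1.1, -0.1]
gripper_width: 53.9
```

Run:
```python
from h import *
from bench import camera,camera_model
p,d,K,R,t=wrist("w2");W=cloud(d,K,R,t);z=W[...,2]
m=(z>110)&(z<125)
q=W[m][:,:2]; q=q[np.hypot(*(q-[530,-143]).T)<45].astype(np.float32)
print('packed',len(q),len(q) and cv2.minEnclosingCircle(q))
ims=[p]
for n in("top","side"):
    p,d=camera(n);M=camera_model(n);np.savez(f"pics/{n}2.npz",p=p,d=d,**M);W=cloud(d,M["K"],M["R"],M["t"]);ims.append(p)
    W[:,:,2]; 
cv2.imwrite("pics/m2.png",np.vstack([np.hstack([ims[0][:,:,::-1][::1,::1][:300,120:520],ims[1][100:400,360:640][:,:,::-1][:300,:280]]),ims[2][100:400,:640][:, :, ::-1][:, 0:680][:, :640] if 0 else np.hstack([ims[2][100:400,200:600],ims[2][100:400,:280]])[:,:,::-1]]))
```

```text
[ 520.  -234.   164.5] [[-0.003, 1.0, -0.016], [1.0, 0.003, 0.008], [0.008, -0.016, -1.0]] [-0.53  0.49  1.54 -0.    1.13 -0.53]
packed 5669 ((530.1859741210938, -141.22877502441406), 27.502670288085938)
```

View pics/m2.png

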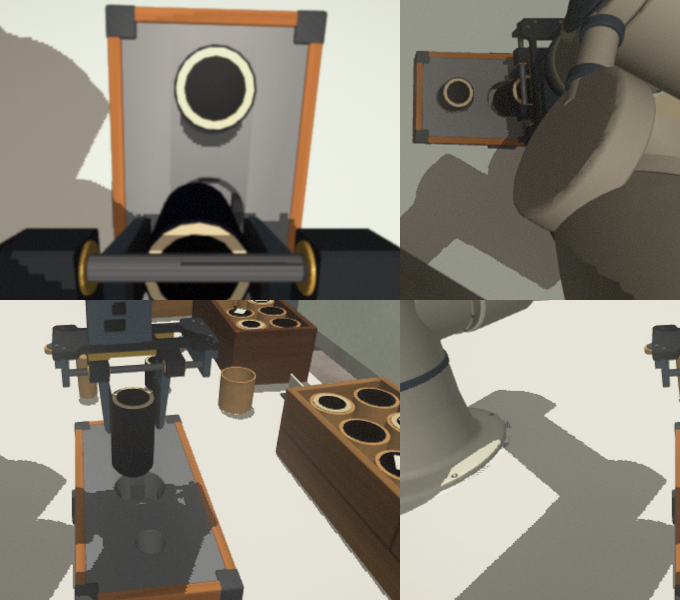

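Wrist, top-right and side panels show the record upright over the cutout, a few mm short of its centre, with the packed neighbour clear. The in-hand offset and the neighbour agree on TCP target ≈ (527, -241). I'll level the tool and move there.

drive_tool:
  grip: [-1,-1,-1,-1,-1]
  travel:
    - [0.7,-0.7,-1]
    - [0,0,-1]
    - [0,0,0]
    - [0,0,0]
    - [0,0,0]
  dr:
    - [-0.008,-0.016,0]
    - [0,0,0]
    - [0,0,0]
    - [0,0,0]
    - [0,0,0]

```text
t: 6.55
position: [529.4, -242.9, 146.6]
ee_rot: [0.706, 0.708, 0.001, 0.003]
contact_force: [-0.2, -0.4, -1.6]
gripper_width: 54.1
```

Run:
```python
from h import *
from bench import camera,camera_model,sensors
s=sensors.observe();print(s["position"],s["ee_rot"].round(4),s["contact_force"])
p,d=camera("side");M=camera_model("side");K,R,t=M["K"],M["R"],M["t"];W=cloud(d,K,R,t)
x,y,z=np.moveaxis(W,-1,0)
near=np.hypot(x-527,y+241)<40
dark=p.max(2)<70
# held body: fit circle of radius 27.5 to the side surface in height slices below the fingers
from scipy.optimize import least_squares
for a,b in((72,85),(85,100),(100,115)):
    m=near&(z>a)&(z<b)&dark; q=W[m][:,:2]
    f=least_squares(lambda c:np.hypot(*(q-c).T)-27.5,[527,-235],loss="soft_l1")
    print(a,m.sum(),f.x.round(1),np.median(abs(f.fun)).round(2))
m=(np.hypot(x-530,y+143)<45)&(z>65)&(z<113)
print("packed visible",m.sum())
z2=np.load("pics/side1.npz");W1=cloud(z2["d"],K,R,t);q=W1[(np.hypot(W1[...,0]-530,W1[...,1]+143)<35)&(W1[...,2]>75)&(W1[...,2]<110)&(z2["p"].max(2)<70)&(W1[...,1]<-150)][:,:2]
f=least_squares(lambda c:np.hypot(*(q-c).T)-27.5,[530,-143],loss="soft_l1");print("packed same method",len(q),f.x.round(1))
```

```text
[ 529.39923565 -242.91564689  146.57799318] [0.7061 0.7081 0.0009 0.0034] [-0.21846618 -0.40392725 -1.61221515]
72 199 [ 528.2 -245. ] 0.54
85 390 [ 528.4 -245. ] 0.41
100 386 [ 528.4 -245. ] 0.32
packed visible 0
packed same method 667 [ 529.8 -143. ]
```

drive_tool:
  grip: [-1,-1,-1,-1,-1]
  travel:
    - [-0.15,0.2,0]
    - [0,0,0]
    - [0,0,-1]
    - [0,0,-1]
    - [0,0,0]
  dr:
    - [0.003,0.005,0]
    - [0,0,0]
    - [0,0,0]
    - [0,0,0]
    - [0,0,0]

```text
t: 7.22
position: [527.7, -240.7, 125.1]
ee_rot: [0.706, 0.708, 0.0, 0.0]
contact_force: [0.8, 0.8, -1.7]
gripper_width: 54.7
```

drive_tool:
  grip: [-1,-1,-1,-1,-1]
  travel:
    - [0,0,-0.5]
    - [0,0,-0.5]
    - [0,0,-0.4]
    - [0,0,-0.3]
    - [0,0,-0.3]
  dr:
    - [0,0,0]
    - [0,0,0]
    - [0,0,0]
    - [0,0,0]
    - [0,0,0]

```text
t: 7.85
position: [528.6, -241.1, 104.8]
ee_rot: [0.706, 0.708, 0.0, 0.001]
contact_force: [-0.8, -0.0, 5.5]
gripper_width: 54.1
```

drive_tool:
  grip: [-1,-1,-1,-1,-1]
  travel:
    - [-0.05,0,-0.3]
    - [0,0,-0.3]
    - [0,0,-0.3]
    - [0,0,-0.3]
    - [0,0,-0.2]
  dr:
    - [0,0,0]
    - [0,0,0]
    - [0,0,0]
    - [0,0,0]
    - [0,0,0]

```text
t: 8.48
position: [528.3, -241.2, 90.1]
ee_rot: [0.706, 0.708, 0.001, 0.002]
contact_force: [-0.0, 0.9, 5.1]
gripper_width: 54.4
```

drive_tool:
  grip: [-1,-1,-1,-1,-1]
  travel:
    - [0,0,-0.15]
    - [0,0,-0.15]
    - [0,0,-0.15]
    - [0,0,0]
    - [0,0,0]
  dr:
    - [0,0,0]
    - [0,0,0]
    - [0,0,0]
    - [0,0,0]
    - [0,0,0]

```text
t: 9.1
position: [528.2, -241.4, 86.6]
ee_rot: [0.706, 0.708, 0.001, 0.002]
contact_force: [1.0, 0.6, 2.4]
gripper_width: 54.2
```

drive_tool:
  grip: [-1,-1,-1,-1,-1]
  travel:
    - [0,0,-0.15]
    - [0,0,-0.15]
    - [0,0,0]
    - [0,0,0]
    - [0,0,0]
  dr:
    - [0,0,0]
    - [0,0,0]
    - [0,0,0]
    - [0,0,0]
    - [0,0,0]

```text
t: 9.72
position: [528.1, -241.4, 86.5]
ee_rot: [0.706, 0.708, 0.001, 0.003]
contact_force: [-0.6, 1.9, 7.4]
gripper_width: 54.2
```

drive_tool:
  grip: [-1,-1,-1,-1,-1]
  travel:
    - [0,0,-0.3]
    - [0,0,-0.3]
    - [0,0,-0.3]
    - [0,0,-0.3]
    - [0,0,-0.3]
  dr:
    - [0,0,0]
    - [0,0,0]
    - [0,0,0]
    - [0,0,0]
    - [0,0,0]

```text
t: 10.35
position: [528.1, -242.2, 85.1]
ee_rot: [0.706, 0.708, 0.001, 0.006]
contact_force: [-13.6, 8.9, 56.7]
gripper_width: 54.2
```

That pushed harder than I wanted (57 N at the wrist), so the floor is clearly reached. I'll ease off, then release.

drive_tool:
  grip: [-1,-1,-1,-1,-1]
  travel:
    - [0,0,0.1]
    - [0,0,0.05]
    - [0,0,0]
    - [0,0,0]
    - [0,0,0]
  dr:
    - [0,0,0]
    - [0,0,0]
    - [0,0,0]
    - [0,0,0]
    - [0,0,0]

```text
t: 10.98
position: [527.9, -242.1, 86.1]
ee_rot: [0.706, 0.709, 0.0, 0.006]
contact_force: [-0.8, 1.6, 5.8]
gripper_width: 54.3
```

drive_tool:
  grip: [1,1,1,1,1]
  travel:
    - [0,0,0]
    - [0,0,0]
    - [0,0,0]
    - [0,0,0]
    - [0,0,0]
  dr:
    - [0,0,0]
    - [0,0,0]
    - [0,0,0]
    - [0,0,0]
    - [0,0,0]

```text
t: 11.6
position: [527.7, -242.3, 85.5]
ee_rot: [0.706, 0.709, 0.0, 0.006]
contact_force: [-0.3, -0.1, 0.8]
gripper_width: 91.3
```

drive_tool:
  grip: [1,1,1,1,1]
  travel:
    - [0,0,0]
    - [0,0,0]
    - [0,0,2]
    - [0,0,4]
    - [0,0,4]
  dr:
    - [0,0,0]
    - [0,0,0]
    - [0,0,0]
    - [0,0,0]
    - [0,0,0]

```text
t: 12.22
position: [525.8, -241.3, 185.1]
ee_rot: [0.706, 0.708, -0.001, 0.003]
contact_force: [0.1, -0.0, 0.0]
gripper_width: 91.8
```

drive_tool:
  grip: [1,1,1,1,1]
  travel:
    - [0,0,3]
    - [-3,0,2]
    - [-4,0,0]
    - [-4,0,0]
    - [-3,0,0]
  dr:
    - [0,0,0]
    - [0,0,0]
    - [0,0,0]
    - [0,0,0]
    - [0,0,0]

```text
t: 12.85
position: [384.8, -241.7, 240.2]
ee_rot: [0.705, 0.709, 0.0, 0.006]
contact_force: [-0.1, 0.3, -1.0]
gripper_width: 91.1
```

Run:
```python
from h import *
ims=[];from bench import camera,camera_model,sensors
p,d,K,R,t=wrist("w3");ims.append(p)
def rep(n,W):
    for k,c,lo in(("placed",(527,-243),105),("packed",(530,-143),105),("tall spot",(484,244),20),("short",(623,132),50),("core",(474,119),85)):
        m=(np.hypot(W[...,0]-c[0],W[...,1]-c[1])<36)&(W[...,2]>lo)&(W[...,2]<150)
        if m.sum()<20: print(n,k,'none');continue
        q=W[m];A=np.c_[q[:,:2]-c,np.ones(len(q))]
        print(n,k,len(q),'z pct',np.percentile(q[:,2],[10,50,95]).round(1),[np.round(v,1) for v in cv2.minEnclosingCircle(q[:,:2].astype(np.float32))],'slope',np.linalg.lstsq(A,q[:,2],rcond=None)[0][:2].round(3))
rep("wrist",cloud(d,K,R,t))
for n in("top","side"):
    p,d=camera(n);M=camera_model(n);rep(n,cloud(d,M["K"],M["R"],M["t"]));ims.append(p)
cv2.imwrite("pics/m3.png",np.hstack([cv2.resize(ims[0],(400,250)),cv2.resize(ims[2],(400,250))])[:,:,::-1])
print(sensors.observe()["contact_force"])
```

```text
[ 384.8 -241.7  240.2] [[-0.006, 1.0, 0.009], [1.0, 0.006, -0.009], [-0.009, 0.009, -1.0]] [-0.69  0.23  1.73 -0.    1.17 -0.7 ]
wrist placed 2633 z pct [116.1 118.3 119.7] [array([ 527.1, -241.8]), np.float64(27.9)] slope [ 0.064 -0.026]
wrist packed 3359 z pct [115.6 117.5 118.9] [array([ 529.8, -141. ]), np.float64(27.9)] slope [0.057 0.012]
wrist tall spot none
wrist short none
wrist core none
top placed 832 z pct [116.  118.5 120.8] [array([ 526.8, -243. ]), np.float64(27.9)] slope [ 0.023 -0.057]
top packed 793 z pct [115.3 117.5 119.7] [array([ 530.3, -142.1]), np.float64(27.7)] slope [ 0.02 -0.02]
top tall spot none
top short 654 z pct [59.7 62.2 64.6] [array([623.3, 132.5]), np.float64(28.1)] slope [0.028 0.014]
top core 425 z pct [92.7 94.9 97.2] [array([474.2, 120.8]), np.float64(20.8)] slope [0.005 0.026]
side placed 1179 z pct [109.8 117.5 118.9] [array([ 526.7, -244.4]), np.float64(28.3)] slope [0.015 0.123]
side packed 794 z pct [108.9 116.5 117.8] [array([ 529.3, -144.6]), np.float64(27.9)] slope [0.011 0.123]
side tall spot none
side short 350 z pct [53.2 60.9 62.5] [array([622.2, 129.1]), np.float64(28.5)] slope [0.026 0.124]
side core 212 z pct [87.3 93.8 95.5] [array([473.6, 118.2]), np.float64(21.1)] slope [0.002 0.146]
[-0.25984614  0.05513695  0.72664597]
```

View pics/m3.png

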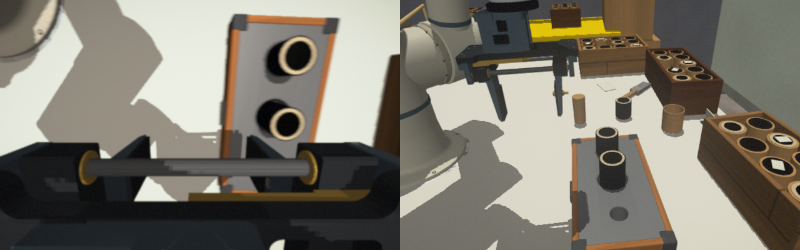

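The placed record reads about 1 mm higher than its neighbour in all three views. It also leans about 2° toward +y (the -y side is high), so it isn't quite flat. I'll press it level with the half-closed fingertips on the rim, slightly toward -y.

drive_tool:
  grip: [-0.12,-0.12,-0.12,-0.12,-0.12]
  travel:
    - [3.2,0,0]
    - [4,0,0]
    - [4,0,-1]
    - [2.8,0,-3]
    - [0,0,-3]
  dr:
    - [0.009,0.009,0]
    - [0,0,0]
    - [0,0,0]
    - [0,0,0]
    - [0,0,0]
  grip_force: 30

```text
t: 13.62
position: [535.6, -242.4, 170.5]
ee_rot: [0.705, 0.709, 0.001, 0.004]
contact_force: [-0.4, 0.2, -0.7]
gripper_width: 44.2
```

Run:
```python
from bench import sensors
from scipy.spatial.transform import Rotation as Ro
s=sensors.observe();print(s["position"],Ro.from_quat(s["ee_rot"]).as_matrix()[:,2],s["contact_force"],s["gripper_width"])
```

```text
[ 535.5934521  -242.42515693  170.52285747] [ 0.00745804 -0.00372969 -0.99996523] [-0.35763729  0.18938051 -0.7324095 ] 44.21279423842173
```

drive_tool:
  grip: [-0.12,-0.12,-0.12,-0.12,-0.12]
  travel:
    - [-0.75,-0.25,-1]
    - [0,0,-1.5]
    - [0,0,-0.7]
    - [0,0,0]
    - [0,0,0]
  dr:
    - [0.004,0.0075,0]
    - [0,0,0]
    - [0,0,0]
    - [0,0,0]
    - [0,0,0]

```text
t: 14.25
position: [528.6, -245.1, 137.0]
ee_rot: [0.705, 0.709, 0.0, -0.001]
contact_force: [0.6, 0.2, 0.6]
gripper_width: 40.3
```

Run:
```python
from bench import sensors
from scipy.spatial.transform import Rotation as Ro
s=sensors.observe();print(s["position"],Ro.from_quat(s["ee_rot"]).as_matrix()[:,2],s["contact_force"],s["gripper_width"])
```

```text
[ 528.57548302 -245.05766254  136.9804018 ] [-7.90365704e-04  8.28411985e-04 -9.99999345e-01] [0.61703851 0.18370793 0.57958686] 40.251813052379774
```

drive_tool:
  grip: [-0.12,-0.12,-0.12,-0.12,-0.12]
  travel:
    - [0,0,-0.4]
    - [0,0,-0.3]
    - [0,0,-0.2]
    - [0,0,-0.1]
    - [0,0,0]
  dr:
    - [0,0,0]
    - [0,0,0]
    - [0,0,0]
    - [0,0,0]
    - [0,0,0]

```text
t: 14.88
position: [529.0, -245.3, 127.3]
ee_rot: [0.705, 0.709, 0.0, 0.0]
contact_force: [0.5, -1.1, -0.8]
gripper_width: 40.1
```

drive_tool:
  grip: [-0.12,-0.12,-0.12,-0.12,-0.12]
  travel:
    - [0,0,-0.1]
    - [0,0,-0.1]
    - [0,0,-0.1]
    - [0,0,0]
    - [0,0,0]
  dr:
    - [0,0,0]
    - [0,0,0]
    - [0,0,0]
    - [0,0,0]
    - [0,0,0]

```text
t: 15.5
position: [529.2, -245.4, 124.4]
ee_rot: [0.705, 0.709, 0.0, 0.0]
contact_force: [-0.8, 0.4, 0.6]
gripper_width: 40.1
```

drive_tool:
  grip: [-0.12,-0.12,-0.12,-0.12,-0.12]
  travel:
    - [0,0,-0.1]
    - [0,0,-0.1]
    - [0,0,0]
    - [0,0,0]
    - [0,0,0]
  dr:
    - [0,0,0]
    - [0,0,0]
    - [0,0,0]
    - [0,0,0]
    - [0,0,0]

```text
t: 16.12
position: [529.3, -245.4, 124.4]
ee_rot: [0.705, 0.709, 0.0, 0.001]
contact_force: [0.1, -0.5, 0.0]
gripper_width: 40.5
```

drive_tool:
  grip: [-0.12,-0.12,-0.12,-0.12,-0.12]
  travel:
    - [0,0,0]
    - [0,0,-0.05]
    - [0,0,-0.1]
    - [0,0,-0.1]
    - [0,0,-0.1]
  dr:
    - [0,0,0]
    - [0,0,0]
    - [0,0,0]
    - [0,0,0]
    - [0,0,0]

```text
t: 16.75
position: [529.5, -245.5, 124.3]
ee_rot: [0.705, 0.709, 0.001, 0.002]
contact_force: [-4.9, 3.7, 20.8]
gripper_width: 40.2
```

Firm contact at 21 N with no further travel. I'll ease off, retreat and re-check.

drive_tool:
  grip: [-0.12,-0.12,-0.12,-0.12,-0.12]
  travel:
    - [0,0,0]
    - [0,0,1]
    - [0,0,3]
    - [0,0,4]
    - [0,0,4]
  dr:
    - [0,0,0]
    - [0,0,0]
    - [0,0,0]
    - [0,0,0]
    - [0,0,0]

```text
t: 17.38
position: [527.8, -244.6, 246.4]
ee_rot: [0.705, 0.709, -0.0, -0.001]
contact_force: [0.5, -0.8, 0.1]
gripper_width: 39.9
```

drive_tool:
  grip: [1,1,1,1,1]
  travel:
    - [-3,0,0]
    - [-4,0,0]
    - [-4,0,0]
    - [-3,0,0]
    - [0,0,0]
  dr:
    - [0,0,0]
    - [0,0,0]
    - [0,0,0]
    - [0,0,0]
    - [0,0,0]

```text
t: 18.0
position: [385.7, -245.2, 252.3]
ee_rot: [0.705, 0.709, 0.001, 0.004]
contact_force: [0.3, -0.4, 0.5]
gripper_width: 87.1
```

```bash
cat > chk.py <<'E'
from h import *
from bench import camera,camera_model,sensors
ims=[]
def rep(n,W):
    for k,c in(("placed",(527,-243)),("packed",(530,-143))):
        m=(np.hypot(W[...,0]-c[0],W[...,1]-c[1])<36)&(W[...,2]>113.5)&(W[...,2]<125)
        q=W[m];A=np.c_[q[:,:2]-c,np.ones(len(q))]
        print(n,k,len(q),'z',np.median(q[:,2]).round(1),[np.round(v,1) for v in cv2.minEnclosingCircle(q[:,:2].astype(np.float32))],'slope',np.linalg.lstsq(A,q[:,2],rcond=None)[0][:2].round(3))
p,d,K,R,t=wrist("w4");rep("wrist",cloud(d,K,R,t))
for n in("top","side"):
    p,d=camera(n);M=camera_model(n);rep(n,cloud(d,M["K"],M["R"],M["t"]));ims.append(p[100:,:])
cv2.imwrite("pics/m4.png",np.hstack([cv2.resize(ims[0][30:180,340:580],(400,250)),cv2.resize(ims[1][70:220,250:490],(400,250))])[:,:,::-1])
E
python3 chk.py
```

```text
[ 385.7 -245.2  252.3] [[-0.006, 1.0, 0.006], [1.0, 0.006, -0.004], [-0.004, 0.006, -1.0]] [-0.7   0.22  1.7   0.    1.21 -0.7 ]
wrist placed 2262 z 117.4 [array([ 527.4, -242. ]), np.float64(28.1)] slope [ 0.005 -0.   ]
wrist packed 2902 z 117.5 [array([ 530. , -141.9]), np.float64(28.1)] slope [ 0.007 -0.   ]
top placed 776 z 117.6 [array([ 527.1, -242.8]), np.float64(27.8)] slope [ 0.001 -0.006]
top packed 759 z 117.6 [array([ 530.1, -142.1]), np.float64(27.7)] slope [ 0.001 -0.002]
side placed 940 z 116.9 [array([ 527. , -243.8]), np.float64(28.4)] slope [0.002 0.019]
side packed 613 z 116.8 [array([ 529.6, -143.9]), np.float64(28.6)] slope [-0.003  0.016]
```

View pics/m4.png

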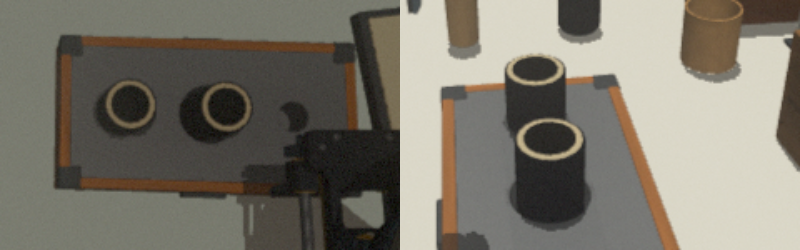

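The record is now level with its neighbour (117.4/117.6/116.9 against 117.5/117.6/116.8) and upright, and the arm is clear.

```bash
python3 -c "
from bench import job;print(job.hand_in())"
```

```text
the job is handed in; nothing more can be done
None
```

The tall record is packed: it stands upright on the floor of the large cutout, released, with the gripper well clear. I handed the job in at about 18 s on the robot's clock.

- **First seating:** I pressed the record down while gripping it. One push peaked at about 57 N at the wrist, well over the intended 5–15 N but under the 120 N limit. After letting go, it read about 1 mm high and leaned about 2°.
- **Correction:** I pressed the rim with the half-open fingertips, up to about 21 N, until it moved no further.
- **Final check:** in all three views its top is within 0.1 mm of the packed neighbour's (about 117 mm) and has nearly the same slope. It sits about 100 mm from the neighbour, as it should.
- **Bystanders:** after the first release, the short cylinder and the core were within about 2 mm of where they started. I didn't measure them again after the correction, but the arm didn't go near them.

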